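# Find the heavy side of the mixer drum by feel

## Task

The drum of the leaning rotary tube mixer is heavier on one side, and nothing on the outside shows which. Grip its square hub and turn the drum by hand, at least a quarter turn from where it stands, to feel where the heavy side is; then bring the heavy side to the lowest point of the slope and finish there with the hub still gripped and the drum held still, ready for a counterweight to be clipped on at the top. Do not disturb the other things on the bench.

Things in the scene. Friction and masses are not known exactly. Their poses are not given: they have to be found in the camera images.
- hub (a point): Centre of the square hub by which the drum is gripped: a grey plastic block 34 x 34 mm, 48 mm tall, on the middle of the drum's front face. This point is on the axis, 26 mm above that face, 22 mm below the hub's free end. Axes turn with the drum: z out along the axis, up and towards the robot, 30 degrees from vertical; x and y are square to the hub's flat sides.
- rim (a point): Point on the front edge of the drum, 100 mm from the axis along the hub's x axis; turns with the drum; not the heavy side. The drum is a white and aluminium disc, 200 mm in diameter, 35 mm thick, with eight identical empty steel clips 13 mm tall at 84 mm from the axis.
- face (a point): Centre of the drum's front face (does not turn). Unseen inside the drum a slug of about 0.36 kg is fixed 70 mm from the axis, at an unmarked angle that differs every time. It pulls the drum round with 0.10 to 0.14 N m when it is level with the axis, less by the sine towards the top and bottom of the slope, where it pulls not at all.
- drum (a joint): Drum angle, rad, counter-clockwise positive seen facing its front; no stops. At 0 the hub's x axis points straight up the slope. It does not tell the heavy side. The bearing's friction, about 0.17 N m either way, exceeds the slug's pull: the drum stays where it is left. Turned slowly there and back past an angle, the mean of the two moments felt (with sign) is the slug's pull there.
- mixer: The rotary tube mixer: fixed white base 210 x 180 mm, motor head behind the leaning drum. Origin on the bench below the middle of the drum's back face; x level, from the drum's front to its back; z up. In this frame the drum's axis points along (-0.500, 0, 0.866) and the hub's centre is at (-0.031, 0, 0.189) m.
- beaker: Bystander: glass beaker 70 mm wide, 90 mm tall, beside the mixer. Origin at the centre of its underside.
- vial: Bystander: glass vial 28 mm wide, 55 mm tall, black cap, beside the mixer. Origin at the centre of its underside.
- jar: Bystander: plastic jar 60 mm wide, 65 mm tall, white lid, beside the mixer. Origin at the centre of its underside.
- stopwatch: Bystander: black stopwatch 60 mm wide, 20 mm tall, in front of the mixer. Origin at the centre of its underside.
- tips_box: Bystander: clear plastic box 75 x 75 x 60 mm. Origin at the centre of its underside.
- calculator: Bystander: black calculator 130 x 75 x 16 mm. Origin at the centre of its underside.
- brush: Bystander: flat brush 200 mm long, lying. Origin under it.

How it is judged:
By the outcome, as a careful person would: the job done as asked, in the order asked, and still so for the second after the job is handed in, while the arm keeps its last pose, push and grip.
It also fails if it takes over 64 s, if anything falls off the work surface, if the arm or the gripper's body presses on something with over 40 N, if the wrist force passes 120 N, or if a joint passes its speed limit or range.

## Robot

A 6-joint arm with a two-finger parallel gripper is mounted at the origin on the work surface. World frame = base frame: x ahead of the robot, y to its left, z up, the work surface at z = 0. Lengths are in m, angles in degrees, forces in N, time in s.
With the tool pointing down it reaches from about 0.3 to 0.825 m from the base axis. Payload 5.4 kg.
Tool frame: the origin (TCP) lies between the finger pads; the fingertips stand robot.nose_length ahead of it and the grasp point (between the pads) lies 3 mm ahead of it (robot.nose_length is the distance from the TCP to the fingertips, in m); z points along the fingers, y is the line along which they close (so a half turn about z gives the same grasp; the last joint's range is limited). The gripper opens to 92 mm and grips with 3 to 60 N. Pads are 20 mm wide; open, the fingers measure 128 mm over their backs; the gripper's body (75 mm by 189 mm) begins 69 mm behind the grasp point.
Start: joints at [53.394, 9.076, 91.501, -0, 79.423, -12.038], TCP at [0.239, 0.523, 0.237] pointing down, gripper open.
Joint ranges: [-166.64, 166.64], [-54.1, 131.32], [10.49, 154.53], [-73.88, 253.88], [9.74, 151.15], [-171.62, 171.62]. Speed limits (degrees/s): [147.25, 147.25, 180, 180, 180, 180].

## Interface

Orientations are given as a 3x3 rotation matrix whose columns are the frame's x, y, z axes.
In Python, from plant import robot gives the robot as it stands. The module is installed in compiled form; this text tells all that it offers.
- The arm moves only by the tool arm_command, never from a script. Its argument "series" is one flat list of numbers, 4 for each row, row after row: the shift along the world's x, y, z in m, then the turn about the world's z in rad. In form: [dx, dy, dz, spin, dx, dy, dz, spin, ...]. A call has 1 to 10 rows; each row shifts and turns the commanded pose from where the row before left it; what a row does not reach is not made up. A row lasts 1/10 s, in which the tool goes at most 50 mm and 8.59 degrees, less where a joint would pass 70% of its speed; a pose out of reach is approached as far as the arm can. A call with a gripper value outside its range is refused whole. "grip" is the opening, from -1 (shut) to 1 (fully open), so that 0 is half open, set as the call begins (left out, the last holds). The fingers move at their own pace and stop on an object; the grip force is fixed at half the most. Time passes only in rows, so rows that do not move let the fingers close. It gives the time, the measured TCP pose, the force, the opening and the grip force at its end, in the units of the state.
- robot.observe(): the state, without advancing time (a new reading comes with each control period).
- robot.get_image(name): name is "scene" or "top"; returns a dict with "frame" (480x640x3 uint8, blue, green, red), "z_map" (480x640 float32, m along the optical axis (not along the pixel's ray), 0 where there is no reading), "fx", "fy", "cx", "cy" (pixels), "origin" and "orientation" of the camera in the world. Camera axes: x right, y up, looking along -z (the intrinsics and any distortion apply to the point x, -y, -z); pixel columns grow to the right and rows downward; lengths in m; the calibration is good to about 2 mm. A picture is of the moment at which its call begins.
- robot.hand_in(): hands the job in; it is judged then, once.
The state is a dict: "clock": time; "joints": joint angles; "joint_vel": joint speeds; "effort": joint torques, N m; "tool_pos": TCP position; "eef_rot": TCP orientation; "ft_force": force on the tool from outside, world axes, zero at the start; "ft_torque": the same for the moment, N m; "grip_width": finger opening in m; "gripper_force": force on a finger pad.
Only numpy, scipy, OpenCV 4.12 (cv2) and the standard library are available. Lean on these libraries where they do the work, as an engineer would, in place of code of your own. Each camera call takes 0.05 s, during which the arm holds its last target. There are 200 camera calls.

## Working session

There is one attempt and no reset: what is moved stays moved. The work goes in short steps, Python scripts to look and compute and a tool call to move; the robot and the scene stay as the last step left them, time stands still between calls to the robot, and variables do not carry over. Pictures are saved under pics/ and viewed, at most 10 in all, crops included, and the job is handed in when it is done.

Besides the shell and the picture viewer there is one more tool, called as name(argument=value, ...), one argument or row to a line, values as JSON. arm_command: Moves the arm, as the interface text tells. Its arguments: {"type":"object","properties":{"series":{"type":"array","items":{"type":"number"}},"grip":{"type":"number"}},"required":["series"]}

```bash
mkdir -p pics; python3 - <<'E'
from plant import robot
import cv2,numpy as np
s=robot.observe()
print({k:np.round(v,3).tolist() for k,v in s.items()}, robot.nose_length)
for n in("scene","top"):
    d=robot.get_image(n); cv2.imwrite(f"pics/{n}0.png",d["frame"]); np.savez(f"{n}0.npz",**d)
    print(n,d["fx"],d["fy"],d["cx"],d["cy"],d["origin"],np.round(d["orientation"],3).tolist(),[k for k in d])
E
```

```text
{'clock': 0.0, 'joints': [53.394, 9.112, 91.57, 0.0, 79.424, -12.037], 'joint_vel': [0.043, 0.023, 0.041, -0.054, 0.126, -0.076], 'effort': [0.001, -38.556, -32.211, 0.07, 0.038, -0.0], 'tool_pos': [0.239, 0.522, 0.236], 'eef_rot': [[-0.909, 0.416, -0.001], [0.416, 0.909, -0.001], [0.0, -0.002, -1.0]], 'ft_force': [0.985, -0.534, 1.261], 'ft_torque': [-0.033, -0.016, -0.025], 'gripper_force': 0.0, 'grip_width': 0.092} 0.022
scene 480.4829854862979 480.4829854862979 316.7939994669773 241.69374750363258 [1.29748519 0.59644124 0.89428557] [[-0.644, -0.464, 0.608], [0.765, -0.388, 0.514], [-0.003, 0.796, 0.605]] ['frame', 'z_map', 'fx', 'fy', 'cx', 'cy', 'origin', 'orientation']
top 555.4174350017798 555.4174350017798 327.4494196708888 241.63871811569518 [ 0.3064132  -0.02358146  1.44798174] [[0.023, 0.982, -0.188], [-1.0, 0.023, -0.003], [0.001, 0.188, 0.982]] ['frame', 'z_map', 'fx', 'fy', 'cx', 'cy', 'origin', 'orientation']
```

View pics/scene0.png

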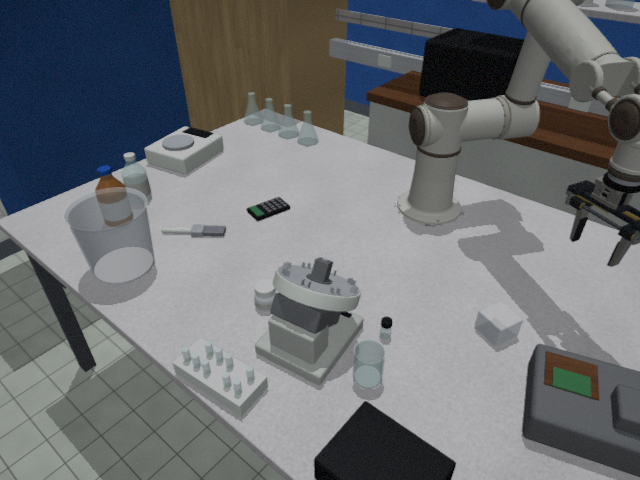

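View pics/top0.png

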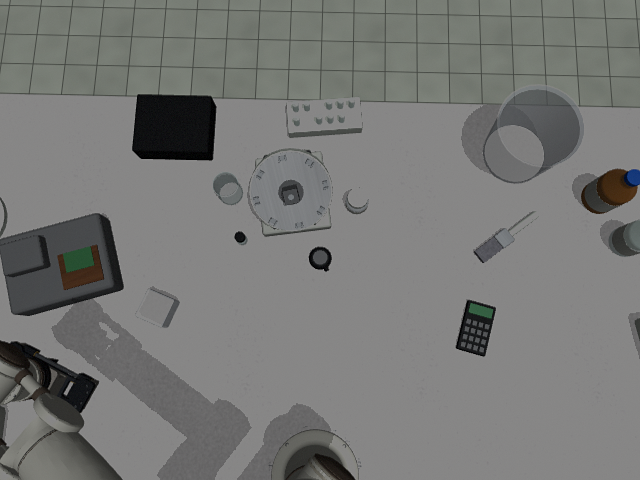

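The top view shows the drum centred near (290,190), with the hub at about (291,196). The jar is at (357,201), the beaker at (228,189), the vial at (240,237) and the stopwatch at (320,258). Next I'll fit the face plane and the hub.

```bash
cat > h.py <<'E'
import numpy as np,cv2
def cloud(d):
    v,u=np.mgrid[0:480,0:640]; z=d["z_map"]
    p=np.stack([(u-d["cx"])/d["fx"]*z,-(v-d["cy"])/d["fy"]*z,-z],-1)
    return p@d["orientation"].T+d["origin"]
E
python3 - <<'E'
from h import *
P={}
d=np.load("top0.npz"); p=cloud(d)
sub=p[140:245,240:340].reshape(-1,3)
# drum face: iterative plane fit
rng=np.random.default_rng(0);best=(0,)
sub=sub[(sub[:,2]>.09)&(sub[:,2]<.26)]
for _ in range(500):
    a=sub[rng.choice(len(sub),3,0)];n=np.cross(a[1]-a[0],a[2]-a[0]);n/=np.linalg.norm(n)+1e-12
    if n[2]<0:n=-n
    m=abs((sub-a[0])@n)<.003
    if m.sum()>best[0]:best=(m.sum(),m)
q=sub[best[1]];c=q.mean(0);n=np.linalg.svd(q-c)[2][2];n*=np.sign(n[2])
print("normal",n,np.degrees(np.arccos(n[2])),"n",len(q))
yaw=np.arctan2(n[1],n[0]); a=np.array([.5*np.cos(yaw),.5*np.sin(yaw),.866])
up=np.array([-.866*np.cos(yaw),-.866*np.sin(yaw),.5]);lv=np.cross(a,up)
uv=np.c_[(q-c)@up,(q-c)@lv]
(cc,r)=cv2.minEnclosingCircle(uv.astype(np.float32));print("circle",cc,r)
face=c+up*cc[0]+lv*cc[1];print("face",face,"hub",face+.026*a,"yaw",np.degrees(yaw))
h=(sub-face);hh=h@a;t=sub[(hh>.04)&(hh<.056)&(np.linalg.norm(h-np.outer(hh,a),axis=1)<.035)]
w=t-face;uvt=np.c_[w@up,w@lv].astype(np.float32);print("hubtop",len(t),cv2.minAreaRect(uvt),(w@a).mean())
f=d["frame"][140:245,235:345];cv2.imwrite("pics/c1.png",cv2.resize(f,None,fx=5,fy=5,interpolation=cv2.INTER_CUBIC))
# rectified view of hub-top plane
R,o=d["orientation"],d["origin"]
def px(X):
    x=(X-o)@R;return d["fx"]*x[0]/-x[2]+d["cx"],-d["fy"]*x[1]/-x[2]+d["cy"]
S=[(.06,.06),(.06,-.06),(-.06,-.06),(-.06,.06)]
src=np.float32([px(face+.048*a+up*i+lv*j) for i,j in S])
M=cv2.getPerspectiveTransform(src,np.float32([[0,0],[600,0],[600,600],[0,600]]))
cv2.imwrite("pics/rect.png",cv2.warpPerspective(d["frame"],M,(600,600),flags=cv2.INTER_CUBIC))
E
```

```text
normal [-0.49770658 -0.0734233   0.86423213] 30.20486011664936 n 3484
circle (-0.0030686736572533846, -0.0005430593737401068) 0.09985611587762833
face [0.67087374 0.07130749 0.16783615] hub [0.65801293 0.06941022 0.19035215] yaw -171.6080683726132
hubtop 221 ((0.0003969566896557808, 0.0002527162432670593), (0.03507627546787262, 0.03412988781929016), 6.740284442901611) 0.04687096009255824
```

View pics/rect.png

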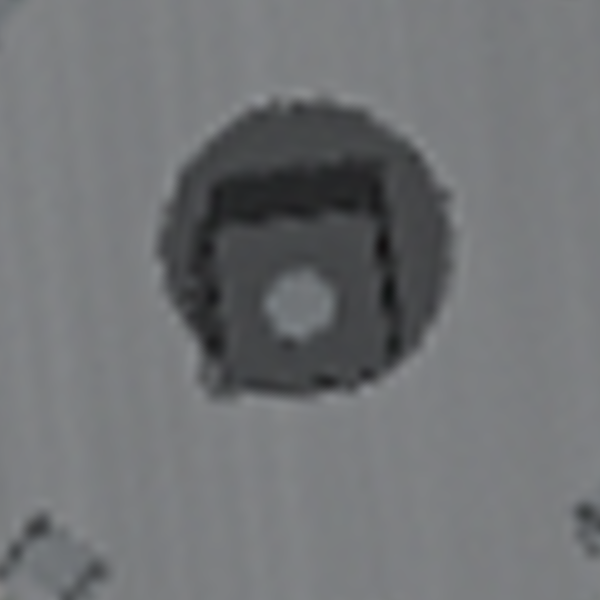

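The hub sits at (0.658, 0.069, 0.190) with the lean towards the robot, as stated. It is turned about +6.7° (mod 90). I'll move above it, tool y along the level hub faces.

arm_command(
  series=[0, 0, 0.042, 0, 0.01, -0.01, 0.042, 0.034, 0.022, -0.024, 0, 0.036, 0.022, -0.024, 0, 0.036, 0.022, -0.024, 0, 0.036, 0.022, -0.024, 0, 0.036, 0.022, -0.024, 0, 0.036, 0.022, -0.024, 0, 0.036, 0.022, -0.024, 0, 0.036, 0.022, -0.024, 0, 0.036],
)

```text
clock: 1.1
tool_pos: [0.4256, 0.3197, 0.3201]
eef_rot: [[-0.994, 0.105, -0.001], [0.105, 0.994, -0.0], [0.001, -0.0, -1.0]]
ft_force: [0.9, 0.2, 0.2]
grip_width: 0.0919
gripper_force: 0.0
```

arm_command(
  series=[0.022, -0.025, 0, 0.036, 0.022, -0.025, 0, 0.036, 0.022, -0.025, 0, 0.036, 0.022, -0.025, 0, 0.036, 0.022, -0.025, 0, 0.036, 0.022, -0.025, 0, 0.036, 0.022, -0.025, 0, 0.036, 0.022, -0.025, 0, 0.036, 0.022, -0.025, 0, 0.036, 0.02, -0.023, 0, 0.034],
)

```text
clock: 2.1
tool_pos: [0.6437, 0.0716, 0.3198]
eef_rot: [[-0.968, -0.25, -0.001], [-0.25, 0.968, 0.0], [0.001, 0.0, -1.0]]
ft_force: [0.7, -0.1, 0.1]
grip_width: 0.0918
gripper_force: 0.0
```

arm_command(
  series=[0, 0, 0, 0, 0, 0, 0, 0],
)

```text
clock: 2.3
tool_pos: [0.6428, 0.0728, 0.3197]
eef_rot: [[-0.969, -0.247, -0.002], [-0.247, 0.969, 0.001], [0.002, 0.001, -1.0]]
ft_force: [-0.3, 0.8, 1.2]
grip_width: 0.0919
gripper_force: 0.0
```

```bash
cat >> h.py <<'E'
yaw=np.radians(-171.6); A=np.array([.5*np.cos(yaw),.5*np.sin(yaw),.866]); UP=np.array([-.866*np.cos(yaw),-.866*np.sin(yaw),.5]); LV=np.cross(A,UP)
FACE=np.array([.6709,.0713,.1678]); HUB=FACE+.026*A
def feel(n=0):
    """n extra readings, 0.05 s each"""
    from plant import robot
    L=[]
    for i in range(n+1):
        if i: robot.get_image("top")
        s=robot.observe(); L.append(np.r_[s["ft_force"],s["ft_torque"]])
    L=np.array(L); y=np.array(s["eef_rot"])[:,1]
    return s,L,np.degrees(np.arctan2(y[1],y[0]))
E
python3 - <<'E'
from h import *
s,L,y=feel(12)
print(s["clock"],y,"mean",L.mean(0).round(4).tolist(),"std",L.std(0).round(4).tolist())
np.save("bias.npy",L.mean(0))
E
```

```text
2.9 104.39872525286566 mean [-0.3034, 0.2929, -0.0056, 0.0468, 0.0039, -0.0015] std [0.3306, 0.4762, 0.6143, 0.0219, 0.0375, 0.0316]
```

arm_command(
  series=[0.003, -0.0015, -0.02, 0, 0.003, -0.0015, -0.02, 0, 0.0035, -0.0015, -0.02, 0, 0, 0, -0.016, 0, 0, 0, -0.01, 0, 0, 0, -0.01, 0, 0, 0, -0.01, 0, 0, 0, -0.01, 0, 0, 0, 0, 0, 0, 0, 0, 0],
)

```text
clock: 3.9
tool_pos: [0.6526, 0.0684, 0.2047]
eef_rot: [[-0.969, -0.249, 0.0], [-0.249, 0.969, -0.0], [-0.0, -0.0, -1.0]]
ft_force: [-0.4, 0.2, -0.6]
grip_width: 0.0918
gripper_force: 0.0
```

Clearance is as planned, so I'll close the gripper.

arm_command(
  series=[0, 0, 0, 0, 0, 0, 0, 0, 0, 0, 0, 0, 0, 0, 0, 0, 0, 0, 0, 0, 0, 0, 0, 0, 0, 0, 0, 0, 0, 0, 0, 0],
  grip=-1,
)

```text
clock: 4.7
tool_pos: [0.6523, 0.0695, 0.2045]
eef_rot: [[-0.968, -0.249, -0.001], [-0.249, 0.968, 0.002], [0.0, 0.002, -1.0]]
ft_force: [-1.6, 5.3, 0.8]
grip_width: 0.0349
gripper_force: 29.8
```

```bash
cat >> h.py <<'E'
def rep(n,tag,pt=None):
    s,L,y=feel(n); L=L-np.load("bias.npy"); tcp=np.array(s["tool_pos"])
    r=tcp-HUB
    T=L[:,3:]+np.cross(r,L[:,:3]); t=T@A
    print(tag,"clk",s["clock"],"yaw %.1f"%y,"tcp",tcp.round(4),"w",round(s["grip_width"],4),"F",L[:,:3].mean(0).round(2),"T",L[:,3:].mean(0).round(3),"axis %.4f +- %.4f raw %.4f"%(t.mean(),t.std()/len(t)**.5,(L[:,3:]@A).mean()), t.round(2).tolist())
def rimview(name):
    from plant import robot
    out=[]
    for cam in("top","scene"):
        d=robot.get_image(cam);R,o=d["orientation"],d["origin"]
        def px(X):
            x=(X-o)@R;return d["fx"]*x[0]/-x[2]+d["cx"],-d["fy"]*x[1]/-x[2]+d["cy"]
        S=[(.11,.11),(.11,-.11),(-.11,-.11),(-.11,.11)]
        M=cv2.getPerspectiveTransform(np.float32([px(FACE+.013*A+UP*i+LV*j) for i,j in S]),np.float32([[0,0],[390,0],[390,390],[0,390]]))
        out.append(cv2.warpPerspective(d["frame"],M,(390,390),flags=cv2.INTER_CUBIC))
    cv2.imwrite(name,np.hstack(out))
E
python3 -c "
from h import *
rep(4,'gripped');rimview('pics/r0.png')"
```

```text
gripped clk 4.9 yaw 104.4 tcp [0.6523 0.0695 0.2045] w 0.0346 F [-1.06  4.76  0.31] T [ 0.391  0.102 -0.047] axis -0.2309 +- 0.0227 raw -0.2416 [-0.14, -0.27, -0.26, -0.21, -0.28]
```

View pics/r0.png

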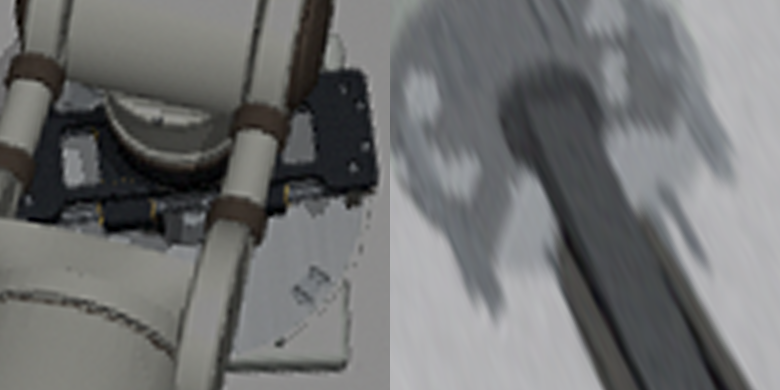

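The lower-right clip shows in the rectified top view at (312,285), which is 83 mm from the axis, so the geometry holds. The scene camera only sees the arm's back. I'll start turning counter-clockwise.

arm_command(
  series=[0, 0.001, 0, 0.034, 0, 0, 0, 0.034, 0, 0, 0, 0.034, 0, 0, 0, 0.034, 0, 0, 0, 0.034, 0, 0, 0, 0.034, 0, 0, 0, 0.034, 0, 0, 0, 0.034],
)

```text
clock: 5.8
tool_pos: [0.6515, 0.0686, 0.2053]
eef_rot: [[-0.866, -0.5, -0.003], [-0.5, 0.866, -0.002], [0.004, -0.001, -1.0]]
ft_force: [-9.1, 1.0, 5.6]
grip_width: 0.0367
gripper_force: 32.7
```

```bash
python3 -c "
from h import *
rep(12,'ccw120')"
```

```text
ccw120 clk 6.4 yaw 119.9 tcp [0.6516 0.0686 0.2052] w 0.0375 F [-7.7   0.41  5.13] T [-0.972  0.739 -0.518] axis -0.0185 +- 0.0161 raw -0.0221 [-0.19, -0.04, -0.04, 0.01, -0.01, 0.01, 0.03, 0.01, 0.0, -0.06, 0.05, 0.01, -0.02]
```

arm_command(
  series=[0, 0, 0, 0.034, 0, 0, 0, 0.034, 0, 0, 0, 0.034, 0, 0, 0, 0.034, 0, 0, 0, 0.034, 0, 0, 0, 0.034, 0, 0, 0, 0.034, 0, 0, 0, 0.034],
)

```text
clock: 7.2
tool_pos: [0.6518, 0.0676, 0.2064]
eef_rot: [[-0.7, -0.714, -0.002], [-0.714, 0.7, -0.004], [0.004, -0.002, -1.0]]
ft_force: [-10.1, -2.9, 8.5]
grip_width: 0.0393
gripper_force: 34.5
```

```bash
python3 -c "
from h import *
rep(12,'ccw136');rimview('pics/r1.png')"
```

```text
ccw136 clk 7.8 yaw 135.5 tcp [0.6519 0.0676 0.2063] w 0.0395 F [-9.77 -2.46  8.2 ] T [-1.303  0.823 -0.476] axis 0.1658 +- 0.0187 raw 0.1720 [-0.01, 0.09, 0.17, 0.13, 0.26, 0.13, 0.18, 0.18, 0.22, 0.21, 0.2, 0.23, 0.18]
```

View pics/r1.png

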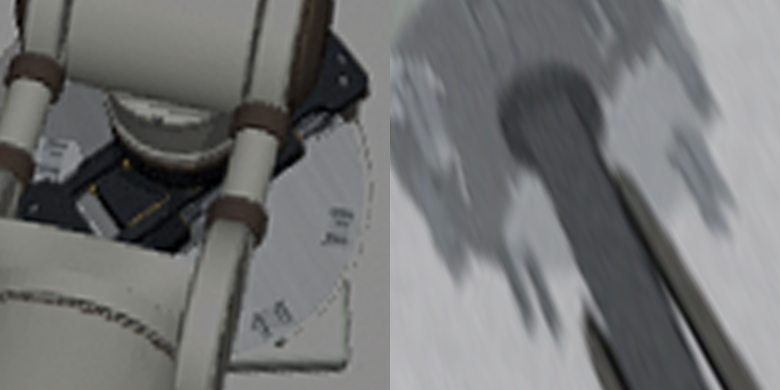

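Held still, the reading relaxes: the tilted pads pull the hub towards level. The clip went from (312,285) to (338,227), so the drum turned about 25°, while the tool turned 31°. So I'll take readings only while moving, with the hub faces near level, where the grip is clean. Clockwise sweep first.

```bash
cat > q.py <<'E'
import sys,json
from h import *
from plant import robot
L=[]
for i in range(2):
    if i: robot.get_image("top")
    s=robot.observe(); f=np.r_[s["ft_force"],s["ft_torque"]]-np.load("bias.npy"); y=np.array(s["eef_rot"])[:,1]
    r=np.array(s["tool_pos"])-HUB
    t=f[3:]@A; tc=(f[3:]+np.cross(r,f[:3]))@A
    row=dict(tag=sys.argv[1],i=i,clock=s["clock"],yaw=float(np.degrees(np.arctan2(y[1],y[0]))),t=float(t),tc=float(tc),f=f.tolist(),tcp=list(map(float,s["tool_pos"])),eff=list(map(float,s["effort"])),w=float(s["grip_width"]))
    open("log.jsonl","a").write(json.dumps(row)+"\n"); L.append("%.1f:%.3f/%.3f"%(row["yaw"],t,tc))
print(*L,"F",f[:3].round(1),"T",f[3:].round(2),"eff6 %.3f"%s["effort"][5])
E
ls q.py
```

```text
q.py
```

arm_command(
  series=[0, 0, 0, -0.03, 0, 0, 0, -0.05, 0, 0, 0, -0.06, 0, 0, 0, -0.06, 0, 0, 0, -0.06, 0, 0, 0, -0.05, 0, 0, 0, -0.04, 0, 0, 0, -0.03, 0, 0, 0, -0.03],
)

```text
clock: 8.8
tool_pos: [0.6518, 0.0692, 0.2059]
eef_rot: [[-0.927, -0.376, -0.002], [-0.376, 0.927, -0.001], [0.002, -0.0, -1.0]]
ft_force: [-6.4, 0.9, 4.7]
grip_width: 0.0366
gripper_force: 29.1
```

```bash
python3 q.py cw1
```

```text
112.1:0.209/0.215 112.0:0.110/0.116 F [-5.8  1.3  7.3] T [0.05 0.97 0.24] eff6 0.285
```

arm_command(
  series=[0, 0, 0, -0.03, 0, 0, 0, -0.03],
)

```text
clock: 9.05
tool_pos: [0.6521, 0.0694, 0.2055]
eef_rot: [[-0.948, -0.319, -0.001], [-0.319, 0.948, -0.0], [0.001, -0.0, -1.0]]
ft_force: [-3.8, 0.7, 1.4]
grip_width: 0.0357
gripper_force: 29.1
```

```bash
python3 q.py cw1
```

```text
108.6:0.168/0.172 108.5:0.033/0.036 F [-4.8 -0.3  5.6] T [0.21 0.69 0.22] eff6 0.261
```

arm_command(
  series=[0, 0, 0, -0.03, 0, 0, 0, -0.03],
)

```text
clock: 9.3
tool_pos: [0.6522, 0.0696, 0.205]
eef_rot: [[-0.965, -0.262, -0.001], [-0.262, 0.965, -0.0], [0.001, 0.0, -1.0]]
ft_force: [-3.9, 2.2, 0.1]
grip_width: 0.0351
gripper_force: 29.3
```

```bash
python3 q.py cw1
```

```text
105.2:0.120/0.129 105.1:-0.016/-0.010 F [-4.1  1.3  2.7] T [0.26 0.54 0.17] eff6 0.234
```

arm_command(
  series=[0, 0, 0, -0.03, 0, 0, 0, -0.03],
)

```text
clock: 9.55
tool_pos: [0.6523, 0.0696, 0.2045]
eef_rot: [[-0.979, -0.204, -0.001], [-0.204, 0.979, 0.0], [0.001, 0.0, -1.0]]
ft_force: [-1.9, 1.1, 0.1]
grip_width: 0.0348
gripper_force: 29.6
```

```bash
python3 q.py cw1
```

```text
101.8:0.160/0.164 101.7:0.027/0.033 F [-2.1  2.   0.3] T [0.31 0.26 0.23] eff6 0.251
```

arm_command(
  series=[0, 0, 0, -0.03, 0, 0, 0, -0.03],
)

```text
clock: 9.8
tool_pos: [0.6523, 0.0697, 0.2042]
eef_rot: [[-0.989, -0.146, -0.001], [-0.146, 0.989, 0.0], [0.001, 0.001, -1.0]]
ft_force: [-1.6, 1.7, -0.1]
grip_width: 0.0343
gripper_force: 30.0
```

```bash
python3 q.py cw1
```

```text
98.4:0.165/0.169 98.3:0.060/0.064 F [-2.   0.9  1.7] T [0.48 0.14 0.35] eff6 0.420
```

arm_command(
  series=[0, 0, 0, -0.03, 0, 0, 0, -0.03],
)

```text
clock: 10.05
tool_pos: [0.6521, 0.0697, 0.2044]
eef_rot: [[-0.996, -0.084, -0.001], [-0.084, 0.996, 0.001], [0.001, 0.001, -1.0]]
ft_force: [-4.1, 0.3, 1.5]
grip_width: 0.0341
gripper_force: 30.5
```

```bash
python3 q.py cw1
```

```text
94.8:0.213/0.217 94.8:0.120/0.126 F [-4.1  0.5  0.9] T [0.98 0.53 0.74] eff6 0.712
```

arm_command(
  series=[0, 0, 0, -0.03, 0, 0, 0, -0.03],
)

```text
clock: 10.3
tool_pos: [0.6523, 0.0698, 0.2044]
eef_rot: [[-1.0, -0.023, -0.001], [-0.023, 1.0, 0.001], [0.001, 0.001, -1.0]]
ft_force: [-3.9, 1.6, -0.8]
grip_width: 0.0346
gripper_force: 31.2
```

```bash
python3 q.py cw1
```

```text
91.3:0.072/0.080 91.3:0.042/0.050 F [-4.5  1.2  0.7] T [1.29 0.54 0.83] eff6 0.806
```

arm_command(
  series=[0, 0, 0, -0.03, 0, 0, 0, -0.03],
)

```text
clock: 10.55
tool_pos: [0.6519, 0.0698, 0.2046]
eef_rot: [[-0.999, 0.036, -0.002], [0.036, 0.999, 0.001], [0.002, 0.001, -1.0]]
ft_force: [-5.6, 2.0, 2.5]
grip_width: 0.0353
gripper_force: 31.9
```

```bash
python3 q.py cw1
```

```text
87.9:0.063/0.072 87.8:-0.002/0.009 F [-6.9  1.4  3. ] T [1.38 1.02 0.87] eff6 0.912
```

arm_command(
  series=[0, 0, 0, -0.03, 0, 0, 0, -0.03, 0, 0, 0, -0.03, 0, 0, 0, -0.03],
)

```text
clock: 11.0
tool_pos: [0.6516, 0.07, 0.205]
eef_rot: [[-0.988, 0.156, -0.003], [0.156, 0.988, 0.001], [0.003, 0.001, -1.0]]
ft_force: [-9.4, 3.2, 5.0]
grip_width: 0.0368
gripper_force: 32.9
```

```bash
python3 q.py cw1; python3 -c "
from h import *
rimview('pics/r2.png')"
```

```text
81.1:0.013/0.029 81.0:-0.025/-0.010 F [-10.    1.4   4.3] T [1.53 1.38 0.96] eff6 1.020
```

arm_command(
  series=[0, 0, 0, 0.04, 0, 0, 0, 0.04, 0, 0, 0, 0.04, 0, 0, 0, 0.03, 0, 0, 0, 0.03],
)

```text
clock: 11.65
tool_pos: [0.6525, 0.0698, 0.2047]
eef_rot: [[-1.0, -0.024, -0.0], [-0.024, 1.0, 0.0], [0.0, 0.0, -1.0]]
ft_force: [-2.4, 4.4, -0.0]
grip_width: 0.0346
gripper_force: 29.2
```

```bash
python3 q.py ccw1
```

```text
91.4:-0.379/-0.367 91.5:-0.306/-0.292 F [-4.   3.9  1.2] T [0.68 0.69 0.09] eff6 0.057
```

arm_command(
  series=[0, 0, 0, 0.03, 0, 0, 0, 0.03],
)

```text
clock: 11.9
tool_pos: [0.6531, 0.0697, 0.2044]
eef_rot: [[-0.996, -0.086, 0.001], [-0.086, 0.996, 0.0], [-0.001, 0.0, -1.0]]
ft_force: [0.1, 5.4, -2.5]
grip_width: 0.0341
gripper_force: 29.6
```

```bash
python3 q.py ccw1
```

```text
94.9:-0.428/-0.414 95.0:-0.351/-0.338 F [ 0.7  4.6 -2.8] T [ 0.82 -0.16  0.05] eff6 0.044
```

arm_command(
  series=[0, 0, 0, 0.03, 0, 0, 0, 0.03],
)

```text
clock: 12.15
tool_pos: [0.6533, 0.0698, 0.2043]
eef_rot: [[-0.989, -0.145, 0.002], [-0.145, 0.989, 0.0], [-0.002, 0.0, -1.0]]
ft_force: [2.0, 6.4, -2.8]
grip_width: 0.0338
gripper_force: 30.0
```

```bash
python3 q.py ccw1
```

```text
98.3:-0.520/-0.504 98.4:-0.367/-0.353 F [ 2.4  5.4 -2.7] T [ 0.46 -0.34 -0.19] eff6 -0.302
```

arm_command(
  series=[0, 0, 0, 0.03, 0, 0, 0, 0.03],
)

```text
clock: 12.4
tool_pos: [0.6532, 0.0697, 0.2043]
eef_rot: [[-0.979, -0.203, 0.002], [-0.203, 0.979, -0.0], [-0.002, -0.0, -1.0]]
ft_force: [1.3, 7.4, -2.0]
grip_width: 0.0341
gripper_force: 30.3
```

```bash
python3 q.py ccw1
```

```text
101.7:-0.590/-0.571 101.8:-0.528/-0.507 F [ 1.3  7.6 -3. ] T [ 0.05 -0.42 -0.62] eff6 -0.661
```

arm_command(
  series=[0, 0, 0, 0.03, 0, 0, 0, 0.03],
)

```text
clock: 12.65
tool_pos: [0.6529, 0.0696, 0.2046]
eef_rot: [[-0.965, -0.262, 0.001], [-0.262, 0.965, -0.0], [-0.001, -0.001, -1.0]]
ft_force: [-1.9, 7.2, 0.3]
grip_width: 0.0346
gripper_force: 30.8
```

```bash
python3 q.py ccw1
```

```text
105.2:-0.627/-0.607 105.2:-0.543/-0.524 F [-1.3  6.6 -1. ] T [-0.06 -0.08 -0.67] eff6 -0.713
```

arm_command(
  series=[0, 0, 0, 0.03, 0, 0, 0, 0.03],
)

```text
clock: 12.9
tool_pos: [0.6528, 0.0695, 0.2047]
eef_rot: [[-0.948, -0.319, 0.001], [-0.319, 0.948, -0.001], [-0.0, -0.001, -1.0]]
ft_force: [-1.3, 5.9, -1.4]
grip_width: 0.0355
gripper_force: 31.2
```

```bash
python3 q.py ccw1
```

```text
108.6:-0.621/-0.605 108.7:-0.562/-0.541 F [-1.8  7.5 -0.5] T [-0.05  0.06 -0.67] eff6 -0.687
```

arm_command(
  series=[0, 0, 0, 0.03, 0, 0, 0, 0.03],
)

```text
clock: 13.15
tool_pos: [0.6525, 0.0693, 0.205]
eef_rot: [[-0.927, -0.375, 0.0], [-0.375, 0.927, -0.001], [0.0, -0.001, -1.0]]
ft_force: [-2.8, 6.1, -0.5]
grip_width: 0.0359
gripper_force: 31.5
```

```bash
python3 q.py ccw1
```

```text
112.0:-0.610/-0.593 112.1:-0.534/-0.517 F [-4.3  5.1  0.7] T [-0.16  0.22 -0.69] eff6 -0.723
```

arm_command(
  series=[0, 0, 0, 0.03, 0, 0, 0, 0.03],
)

```text
clock: 13.4
tool_pos: [0.6525, 0.0692, 0.2051]
eef_rot: [[-0.903, -0.43, -0.0], [-0.43, 0.903, -0.001], [0.001, -0.001, -1.0]]
ft_force: [-5.3, 5.1, 3.5]
grip_width: 0.0363
gripper_force: 32.0
```

```bash
python3 q.py ccw1
```

```text
115.5:-0.515/-0.499 115.6:-0.498/-0.481 F [-5.1  5.4  2.2] T [-0.23  0.32 -0.68] eff6 -0.687
```

View pics/r2.png

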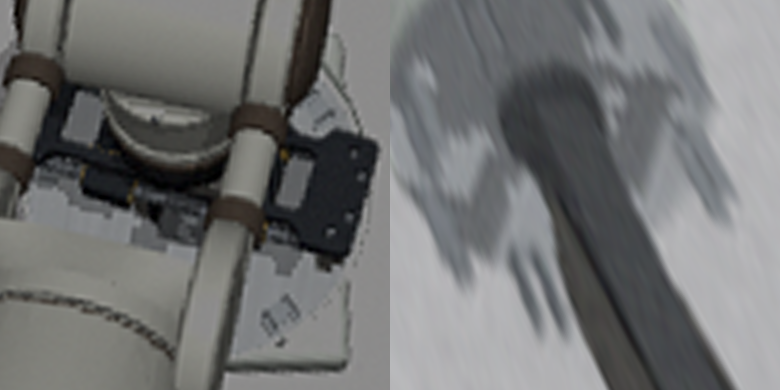

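Counter-clockwise values beyond −0.31 N m are impossible, so the moment must be referred to a point above the TCP (the sensor). Its height can be found from how Ty goes with Fx, since the pads carry little moment about the closing line.

```bash
cat > fit.py <<'E'
from h import *
import json
R=[json.loads(l) for l in open("log.jsonl")]
F=np.array([r["f"] for r in R]);y=np.radians([r["yaw"] for r in R])
n=np.c_[np.cos(y),np.sin(y)];x=np.c_[-n[:,1],n[:,0]]
# moment about closing line n: = (h*Fy,-h*Fx).n ; regress with const
g=F[:,1]*n[:,0]-F[:,0]*n[:,1]; m=(F[:,3:5]*n).sum(1)
p,c=np.polyfit(g,m,1,cov=True);print("h",p,c[0,0]**.5,"resid",np.std(m-np.polyval(p,g)))
h=p[0]
for r,f in zip(R,F):
    t=f[3:]@A+h*(.4946*f[1]-.073*f[0])*1 
    tc=t+np.cross(np.array(r["tcp"])-HUB,f[:3])@A
    # smoothed alternative
    print(r["tag"],r["i"],"%.1f %.3f"%(r["yaw"],tc))
E
python3 fit.py
```

```text
h [ 0.15188693 -0.00214127] 0.006776706254370905 resid 0.12440572757712591
cw1 0 112.1 0.331
cw1 1 112.0 0.276
cw1 0 108.6 0.245
cw1 1 108.5 0.067
cw1 0 105.2 0.309
cw1 1 105.1 0.136
cw1 0 101.8 0.245
cw1 1 101.7 0.204
cw1 0 98.4 0.291
cw1 1 98.3 0.152
cw1 0 94.8 0.258
cw1 1 94.8 0.208
cw1 0 91.3 0.219
cw1 1 91.3 0.188
cw1 0 87.9 0.258
cw1 1 87.8 0.189
cw1 0 81.1 0.348
cw1 1 81.0 0.203
ccw1 0 91.4 -0.036
ccw1 1 91.5 0.047
ccw1 0 94.9 -0.033
ccw1 1 95.0 0.004
ccw1 0 98.3 -0.073
ccw1 1 98.4 0.027
ccw1 0 101.7 -0.053
ccw1 1 101.8 0.046
ccw1 0 105.2 -0.067
ccw1 1 105.2 -0.017
ccw1 0 108.6 -0.172
ccw1 1 108.7 0.040
ccw1 0 112.0 -0.129
ccw1 1 112.1 -0.087
ccw1 0 115.5 -0.082
ccw1 1 115.6 -0.020
```

The sensor sits 152 mm above the TCP. With that corrected, clockwise turning reads +0.27 and counter-clockwise −0.07. That gives friction of 0.17, as stated, and a slug pull of +0.10 here, so the heavy side is roughly on the left and the drum must go on counter-clockwise. I'll turn it on, then re-grip on the next pair of faces.

arm_command(
  series=[0, 0, 0.002, 0.06, 0, 0, 0.002, 0.06, 0, 0, 0, 0.06, 0, 0, 0, 0.06, 0, 0, 0, 0.06, 0, 0, 0, 0.06, 0, 0, 0, 0.06, 0, 0, 0, 0.06, 0, 0, 0, 0.06, 0, 0, 0, 0.06],
)

```text
clock: 14.45
tool_pos: [0.6521, 0.0667, 0.2091]
eef_rot: [[-0.502, -0.865, -0.001], [-0.865, 0.502, -0.005], [0.005, -0.002, -1.0]]
ft_force: [-7.2, -2.2, 3.3]
grip_width: 0.0407
gripper_force: 33.7
```

arm_command(
  series=[0, 0, 0, 0.03, 0, 0, 0, 0.03],
)

```text
clock: 14.65
tool_pos: [0.6523, 0.0666, 0.2094]
eef_rot: [[-0.45, -0.893, -0.001], [-0.893, 0.45, -0.006], [0.005, -0.002, -1.0]]
ft_force: [-7.6, -3.6, 2.5]
grip_width: 0.0412
gripper_force: 34.1
```

```bash
python3 q.py out; python3 -c "
from h import *
rimview('pics/r3.png')"
```

```text
153.3:0.113/0.090 153.3:0.208/0.189 F [-7.8 -3.1  3.1] T [-1.12  0.47 -0.36] eff6 -0.413
```

View pics/r3.png

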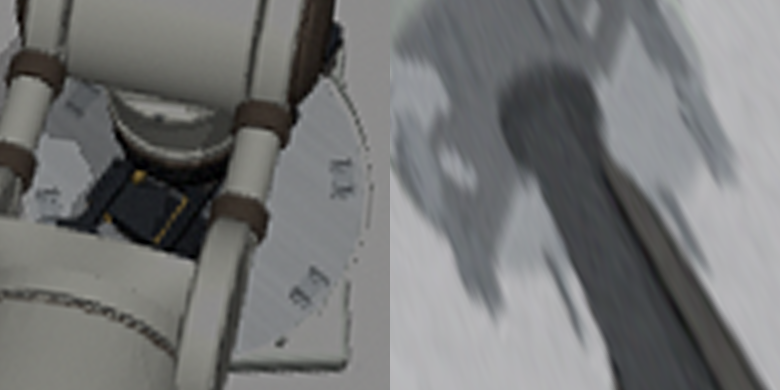

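The clips are now at (342,180) and (309,287), so the drum stands about 44° on from the start (hub θ≈50.5°), past the diagonal. I'll release and re-grip the next faces at tool yaw 63°.

arm_command(
  series=[0, 0, 0, 0, 0, 0, 0, 0, 0, 0, 0.005, 0, 0, 0, 0.01, 0, 0, 0, 0.02, 0, 0, 0, 0.02, 0],
  grip=0,
)

```text
clock: 15.4
tool_pos: [0.6527, 0.0694, 0.2649]
eef_rot: [[-0.449, -0.894, 0.0], [-0.894, 0.449, -0.0], [0.0, -0.0, -1.0]]
ft_force: [-0.1, -0.3, 0.5]
grip_width: 0.046
gripper_force: 0.0
```

arm_command(
  series=[0, 0, 0, -0.14, 0, 0, 0, -0.14, 0, 0, 0, -0.14, 0, 0, 0, -0.14, 0, 0, 0, -0.14, 0, 0, 0, -0.14, 0, 0, 0, -0.14, 0, 0, 0, -0.14, 0, 0, 0, -0.14, 0, 0, 0, -0.14],
  grip=0.3,
)

```text
clock: 16.4
tool_pos: [0.653, 0.0694, 0.2648]
eef_rot: [[-0.955, 0.296, 0.002], [0.296, 0.955, -0.0], [-0.002, 0.0, -1.0]]
ft_force: [-0.3, -0.5, -0.7]
grip_width: 0.0597
gripper_force: 0.0
```

arm_command(
  series=[0, 0, 0, -0.1, 0, 0, 0, -0.076, 0, 0, 0, 0, 0, 0, 0, 0],
)

```text
clock: 16.8
tool_pos: [0.6528, 0.0694, 0.2643]
eef_rot: [[-0.892, 0.452, 0.001], [0.452, 0.892, -0.0], [-0.001, 0.0, -1.0]]
ft_force: [-0.2, 0.4, -0.3]
grip_width: 0.0593
gripper_force: 0.0
```

```bash
python3 - <<'E'
from h import *
s,L,y=feel(12); print(s["tool_pos"],y,L.mean(0).round(4),np.load("bias.npy").round(4))
np.save("bias2.npy",L.mean(0))
E
```

```text
[0.65257701 0.06944813 0.26361071] 63.03144664545799 [ 0.0648 -0.0944 -0.1837  0.0033 -0.0069  0.0039] [-0.3034  0.2929 -0.0056  0.0468  0.0039 -0.0015]
```

arm_command(
  series=[0, 0, -0.02, 0, 0, 0, -0.02, 0, 0, 0, -0.01, 0, 0, 0, -0.009, 0, 0, 0, 0, 0],
)

```text
clock: 17.9
tool_pos: [0.652, 0.0695, 0.2033]
eef_rot: [[-0.891, 0.454, -0.002], [0.454, 0.891, 0.0], [0.002, -0.001, -1.0]]
ft_force: [-0.2, 0.0, -0.7]
grip_width: 0.06
gripper_force: 0.0
```

arm_command(
  series=[0, 0, 0, 0, 0, 0, 0, 0, 0, 0, 0, 0, 0, 0, 0, 0, 0, 0, 0, 0],
  grip=-1,
)

```text
clock: 18.4
tool_pos: [0.6536, 0.0701, 0.2057]
eef_rot: [[-0.891, 0.453, 0.003], [0.453, 0.891, 0.001], [-0.002, 0.003, -1.0]]
ft_force: [3.8, 3.0, 1.5]
grip_width: 0.0412
gripper_force: 27.4
```

arm_command(
  series=[0, 0, 0, 0.04, 0, 0, 0, 0.05, 0, 0, 0, 0.05, 0, 0, 0, 0.05, 0, 0, 0, 0.04, 0, 0, 0, 0.04, 0, 0, 0, 0.03, 0, 0, 0, 0.03],
)

```text
clock: 19.2
tool_pos: [0.6537, 0.0697, 0.2071]
eef_rot: [[-0.99, 0.139, 0.004], [0.139, 0.99, 0.0], [-0.004, 0.001, -1.0]]
ft_force: [1.4, 2.7, 3.9]
grip_width: 0.0367
gripper_force: 28.7
```

```bash
python3 q.py ccw2
```

```text
82.0:-0.359/-0.352 82.1:-0.272/-0.261 F [1.7 3.6 6. ] T [ 0.52 -0.31 -0.04] eff6 -0.072
```

arm_command(
  series=[0, 0, 0, 0.03, 0, 0, 0, 0.03],
)

```text
clock: 19.45
tool_pos: [0.6538, 0.0696, 0.2067]
eef_rot: [[-0.997, 0.08, 0.004], [0.08, 0.997, 0.0], [-0.004, 0.001, -1.0]]
ft_force: [2.4, 4.0, 4.3]
grip_width: 0.036
gripper_force: 29.0
```

```bash
python3 q.py ccw2
```

```text
85.4:-0.347/-0.337 85.5:-0.272/-0.266 F [2.6 2.9 6.1] T [ 0.61 -0.49 -0.01] eff6 -0.032
```

arm_command(
  series=[0, 0, 0, 0.03, 0, 0, 0, 0.03],
)

```text
clock: 19.7
tool_pos: [0.6538, 0.0697, 0.2061]
eef_rot: [[-1.0, 0.019, 0.004], [0.019, 1.0, 0.0], [-0.004, 0.0, -1.0]]
ft_force: [4.0, 3.4, 4.7]
grip_width: 0.0354
gripper_force: 29.2
```

```bash
python3 q.py ccw2
```

```text
88.9:-0.399/-0.394 89.0:-0.294/-0.284 F [4.3 4.6 5.4] T [ 0.75 -0.76  0.03] eff6 -0.037
```

arm_command(
  series=[0, 0, 0, 0.03, 0, 0, 0, 0.03],
)

```text
clock: 19.95
tool_pos: [0.6538, 0.0698, 0.2057]
eef_rot: [[-0.999, -0.041, 0.004], [-0.041, 0.999, 0.001], [-0.004, 0.0, -1.0]]
ft_force: [5.3, 3.8, 2.3]
grip_width: 0.0345
gripper_force: 29.4
```

```bash
python3 q.py ccw2
```

```text
92.3:-0.416/-0.411 92.4:-0.316/-0.313 F [4.7 2.9 3.9] T [ 0.75 -0.97 -0.02] eff6 -0.064
```

arm_command(
  series=[0, 0, 0, 0.03, 0, 0, 0, 0.03],
)

```text
clock: 20.2
tool_pos: [0.6538, 0.0698, 0.2052]
eef_rot: [[-0.995, -0.101, 0.004], [-0.101, 0.995, 0.001], [-0.004, 0.0, -1.0]]
ft_force: [5.7, 4.0, 1.9]
grip_width: 0.034
gripper_force: 29.8
```

```bash
python3 q.py ccw2
```

```text
95.8:-0.427/-0.423 95.9:-0.301/-0.293 F [5.6 4.6 1.9] T [ 0.69 -1.17 -0.05] eff6 -0.082
```

arm_command(
  series=[0, 0, 0, 0.03, 0, 0, 0, 0.03],
)

```text
clock: 20.45
tool_pos: [0.6538, 0.0699, 0.2048]
eef_rot: [[-0.987, -0.16, 0.004], [-0.16, 0.987, 0.001], [-0.004, 0.0, -1.0]]
ft_force: [6.3, 4.7, -0.3]
grip_width: 0.0339
gripper_force: 30.1
```

```bash
python3 q.py ccw2
```

```text
99.2:-0.574/-0.567 99.3:-0.435/-0.426 F [7.2 5.4 0.4] T [ 0.34 -1.44 -0.43] eff6 -0.529
```

arm_command(
  series=[0, 0, 0, 0.03, 0, 0, 0, 0.03],
)

```text
clock: 20.7
tool_pos: [0.6537, 0.0698, 0.2047]
eef_rot: [[-0.976, -0.218, 0.003], [-0.218, 0.976, 0.0], [-0.003, -0.001, -1.0]]
ft_force: [4.8, 5.7, 1.8]
grip_width: 0.0343
gripper_force: 30.5
```

```bash
python3 q.py ccw2
```

```text
102.6:-0.608/-0.598 102.7:-0.548/-0.538 F [6.  5.4 0.8] T [-0.   -1.35 -0.75] eff6 -0.806
```

arm_command(
  series=[0, 0, 0, 0.03, 0, 0, 0, 0.03],
)

```text
clock: 20.95
tool_pos: [0.6533, 0.0697, 0.2049]
eef_rot: [[-0.961, -0.276, 0.002], [-0.276, 0.961, -0.0], [-0.002, -0.001, -1.0]]
ft_force: [5.3, 5.6, 1.0]
grip_width: 0.035
gripper_force: 31.0
```

```bash
python3 q.py ccw2; python3 -c "
from h import *
rimview('pics/r4.png')"; python3 fit.py | grep -v cw1
```

```text
106.0:-0.632/-0.623 106.1:-0.527/-0.514 F [4.2 5.9 1.1] T [-0.02 -1.11 -0.71] eff6 -0.769
h [ 0.17423527 -0.06470047] 0.004049972873898291 resid 0.13015142384623787
out 0 153.3 -0.152
out 1 153.3 0.022
ccw2 0 82.0 -0.167
ccw2 1 82.1 0.026
ccw2 0 85.4 -0.051
ccw2 1 85.5 -0.050
ccw2 0 88.9 -0.180
ccw2 1 89.0 0.055
ccw2 0 92.3 -0.181
ccw2 1 92.4 -0.127
ccw2 0 95.8 -0.183
ccw2 1 95.9 0.032
ccw2 0 99.2 -0.269
ccw2 1 99.3 -0.056
ccw2 0 102.6 -0.197
ccw2 1 102.7 -0.147
ccw2 0 106.0 -0.233
ccw2 1 106.1 -0.062
```

View pics/r4.png

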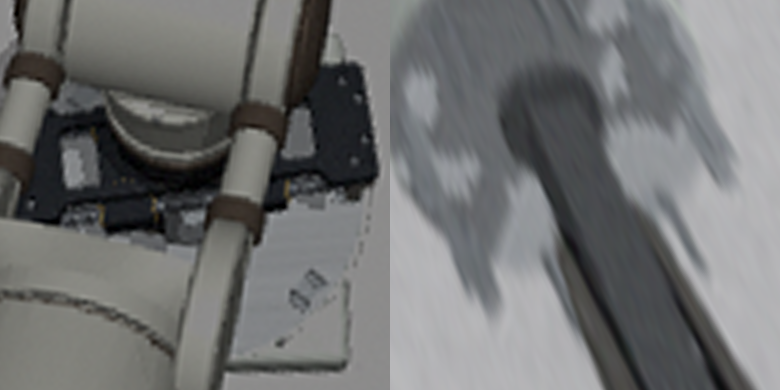

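The clip at (307,290) puts the drum about 87° on from the start. I'll carry on past a quarter turn, centre the hand to relieve the side force, and then sweep back.

arm_command(
  series=[0.001, 0.001, 0, 0.04, 0, 0, 0, 0.04, 0, 0, 0, 0.04, 0, 0, 0, 0.04, 0, 0, 0, 0.04, 0, 0, 0, 0.04, 0, 0, 0, 0.04, 0, 0, 0, 0.04],
)

```text
clock: 21.9
tool_pos: [0.6528, 0.0691, 0.2056]
eef_rot: [[-0.826, -0.564, -0.002], [-0.564, 0.826, -0.003], [0.003, -0.002, -1.0]]
ft_force: [-5.6, 0.6, 10.1]
grip_width: 0.0382
gripper_force: 33.6
```

arm_command(
  series=[0, 0, 0, -0.04, 0, 0, 0, -0.05, 0, 0, 0, -0.05, 0, 0, 0, -0.04, 0, 0, 0, -0.03, 0, 0, 0, -0.03],
)

```text
clock: 22.5
tool_pos: [0.6536, 0.0698, 0.2052]
eef_rot: [[-0.936, -0.351, 0.0], [-0.351, 0.936, -0.001], [0.0, -0.001, -1.0]]
ft_force: [-0.5, 0.4, 5.8]
grip_width: 0.0353
gripper_force: 28.9
```

```bash
python3 q.py cw2
```

```text
110.6:0.042/0.039 110.5:-0.026/-0.029 F [0.1 0.  5.4] T [ 0.11 -0.12  0.02] eff6 0.070
```

arm_command(
  series=[0, 0, 0, -0.03, 0, 0, 0, -0.03],
)

```text
clock: 22.75
tool_pos: [0.6535, 0.0699, 0.2052]
eef_rot: [[-0.956, -0.295, -0.0], [-0.295, 0.956, -0.001], [0.0, -0.001, -1.0]]
ft_force: [-1.5, 0.9, 4.5]
grip_width: 0.0347
gripper_force: 29.3
```

```bash
python3 q.py cw2
```

```text
107.2:0.079/0.080 107.1:0.005/0.003 F [0.4 0.5 6.3] T [ 0.16 -0.17  0.09] eff6 0.145
```

arm_command(
  series=[0, 0, 0, -0.03, 0, 0, 0, -0.03],
)

```text
clock: 23.0
tool_pos: [0.6538, 0.0699, 0.2048]
eef_rot: [[-0.971, -0.237, 0.001], [-0.237, 0.971, -0.001], [-0.0, -0.001, -1.0]]
ft_force: [2.2, 0.3, 0.8]
grip_width: 0.0344
gripper_force: 29.5
```

```bash
python3 q.py cw2
```

```text
103.7:0.120/0.116 103.6:-0.028/-0.032 F [2.6 0.2 2.6] T [ 0.19 -0.52  0.03] eff6 0.099
```

arm_command(
  series=[0, 0, 0, -0.03, 0, 0, 0, -0.03],
)

```text
clock: 23.25
tool_pos: [0.6539, 0.0699, 0.2044]
eef_rot: [[-0.984, -0.179, 0.001], [-0.179, 0.984, -0.001], [-0.001, -0.001, -1.0]]
ft_force: [4.0, 0.8, 0.9]
grip_width: 0.0341
gripper_force: 29.8
```

```bash
python3 q.py cw2
```

```text
100.3:0.150/0.145 100.2:0.068/0.059 F [ 4.4 -0.5  0.2] T [ 0.16 -0.79  0.11] eff6 0.142
```

arm_command(
  series=[0, 0, 0, -0.03, 0, 0, 0, -0.03],
)

```text
clock: 23.5
tool_pos: [0.6537, 0.0699, 0.2045]
eef_rot: [[-0.993, -0.12, 0.0], [-0.12, 0.993, -0.001], [0.0, -0.001, -1.0]]
ft_force: [2.0, -1.5, 2.1]
grip_width: 0.0339
gripper_force: 30.2
```

```bash
python3 q.py cw2
```

```text
96.9:0.310/0.299 96.8:0.316/0.303 F [ 3.6 -2.1  2.1] T [ 0.58 -0.53  0.65] eff6 0.687
```

arm_command(
  series=[0, 0, 0, -0.03, 0, 0, 0, -0.03],
)

```text
clock: 23.75
tool_pos: [0.6536, 0.0699, 0.2045]
eef_rot: [[-0.998, -0.058, -0.0], [-0.058, 0.998, -0.001], [0.0, -0.001, -1.0]]
ft_force: [3.3, -2.9, 0.9]
grip_width: 0.0345
gripper_force: 30.8
```

```bash
python3 q.py cw2
```

```text
93.3:0.432/0.416 93.2:0.465/0.449 F [ 3.3 -3.1  1.9] T [ 0.52 -0.49  0.79] eff6 0.741
```

arm_command(
  series=[0, 0, 0, -0.03, 0, 0, 0, -0.03],
)

```text
clock: 24.0
tool_pos: [0.6535, 0.0699, 0.2045]
eef_rot: [[-1.0, 0.003, -0.0], [0.003, 1.0, -0.001], [0.0, -0.001, -1.0]]
ft_force: [2.7, -4.8, 0.9]
grip_width: 0.0349
gripper_force: 31.2
```

```bash
python3 q.py cw2
```

```text
89.8:0.616/0.595 89.8:0.531/0.510 F [ 2.9 -4.9  1.9] T [ 0.45 -0.54  0.82] eff6 0.868
```

arm_command(
  series=[0, 0, 0, -0.03, 0, 0, 0, -0.03],
)

```text
clock: 24.25
tool_pos: [0.6533, 0.07, 0.2046]
eef_rot: [[-0.998, 0.063, -0.001], [0.063, 0.998, -0.001], [0.001, -0.001, -1.0]]
ft_force: [-1.2, -5.4, 4.0]
grip_width: 0.036
gripper_force: 31.6
```

```bash
python3 q.py cw2; python3 fit.py | egrep "cw2|h"
```

```text
86.4:0.574/0.556 86.3:0.569/0.548 F [ 1.4 -5.9  2.8] T [ 0.29 -0.31  0.8 ] eff6 0.887
h [ 0.17432118 -0.07183985] 0.0036262705516163568 resid 0.12250445976230626
ccw2 0 82.0 -0.167
ccw2 1 82.1 0.026
ccw2 0 85.4 -0.051
ccw2 1 85.5 -0.050
ccw2 0 88.9 -0.180
ccw2 1 89.0 0.056
ccw2 0 92.3 -0.181
ccw2 1 92.4 -0.127
ccw2 0 95.8 -0.182
ccw2 1 95.9 0.032
ccw2 0 99.2 -0.268
ccw2 1 99.3 -0.056
ccw2 0 102.6 -0.197
ccw2 1 102.7 -0.146
ccw2 0 106.0 -0.233
ccw2 1 106.1 -0.062
cw2 0 110.6 0.046
cw2 1 110.5 -0.029
cw2 0 107.2 0.149
cw2 1 107.1 0.043
cw2 0 103.7 0.089
cw2 1 103.6 -0.044
cw2 0 100.3 0.133
cw2 1 100.2 -0.042
cw2 0 96.9 0.112
cw2 1 96.8 0.073
cw2 0 93.3 0.093
cw2 1 93.2 0.141
cw2 0 89.8 0.120
cw2 1 89.8 0.049
cw2 0 86.4 0.078
cw2 1 86.3 0.024
```

```bash
cat > fit2.py <<'E'
from h import *
import json
from scipy.optimize import least_squares
R=[json.loads(l) for l in open("log.jsonl")]
R=[r for r in R if r["i"]==0 and r["tag"]!="out"]
b=np.load("bias.npy")-np.load("bias2.npy")
F=np.array([r["f"] for r in R])+b
y=np.array([r["yaw"] for r in R]);d=np.array([1 if r["tag"][:3]=="ccw" else -1 for r in R]);base=np.array([90*(int(r["tag"][-1])-1) for r in R])
geo=np.degrees(np.arctan(np.tan(np.radians(y-98.4))/.866))
th=np.radians(.7*geo-2*d+base)
tcp=np.array([r["tcp"] for r in R])
raw=F[:,3:]@A+np.cross(tcp-HUB,F[:,:3])@A
g=np.cross([0,0,1],F[:,:3])@A   # per metre of h
def mod(p,full=True):
    h,f,c,s=p
    return raw+h*g-(c*np.cos(th)+s*np.sin(th)-d*f)
for hp in (None,.15,.16,.17,.18):
    def res(p):
        e=mod(p)/.045
        return np.r_[e,(p[1]-.17)/.01,(np.hypot(p[2],p[3])-.12)/.015]+0 if hp is None else np.r_[e,(p[1]-.17)/.01,(np.hypot(p[2],p[3])-.12)/.015,(p[0]-hp)/1e-4]
    o=least_squares(res,[.15,.17,.1,0]);p=o.x;C=np.linalg.inv(o.jac.T@o.jac)
    phi=np.degrees(np.arctan2(p[2],p[3]))  # s(th)=A sin(th+phi): c=A sin phi, s=A cos phi
    u=np.array([p[3],-p[2]])/np.hypot(p[2],p[3])**2; e=np.degrees(np.sqrt(u@C[2:,2:]@u))
    print(hp,p.round(4),"A %.3f"%np.hypot(p[2],p[3]),"phi %.1f +- %.1f -> target theta %.1f"%(phi,e,180-phi),"rms %.3f"%np.std(mod(p)))
    for t in ("cw1","ccw1","cw2","ccw2"):
        m=np.array([r["tag"]==t for r in R]); print("  ",t,"%.3f"%(raw+p[0]*g)[m].mean(),"mean th %.0f"%np.degrees(th[m].mean()),end="")
    print()
E
python3 fit2.py
```

```text
None [ 0.1571  0.1723  0.1188 -0.0402] A 0.125 phi 108.7 +- 5.9 -> target theta 71.3 rms 0.042
   cw1 0.291 mean th 2   ccw1 -0.057 mean th 2   cw2 0.129 mean th 92   ccw2 -0.201 mean th 84
0.15 [ 0.15    0.177   0.1084 -0.0451] A 0.117 phi 112.6 +- 5.4 -> target theta 67.4 rms 0.043
   cw1 0.283 mean th 2   ccw1 -0.079 mean th 2   cw2 0.135 mean th 92   ccw2 -0.214 mean th 84
0.16 [ 0.16    0.1703  0.123  -0.0383] A 0.129 phi 107.3 +- 4.9 -> target theta 72.7 rms 0.042
   cw1 0.295 mean th 2   ccw1 -0.048 mean th 2   cw2 0.127 mean th 92   ccw2 -0.196 mean th 84
0.17 [ 0.17    0.1636  0.137  -0.0323] A 0.141 phi 103.3 +- 4.5 -> target theta 76.7 rms 0.044
   cw1 0.306 mean th 2   ccw1 -0.017 mean th 2   cw2 0.119 mean th 92   ccw2 -0.178 mean th 84
0.18 [ 0.18    0.157   0.1508 -0.0269] A 0.153 phi 100.1 +- 4.2 -> target theta 79.9 rms 0.048
   cw1 0.318 mean th 2   ccw1 0.014 mean th 2   cw2 0.110 mean th 92   ccw2 -0.159 mean th 84
```

The drum felt so far has its heavy side about 108° counter-clockwise from up-slope at θ=0, so the target is θ≈72°±6. I'll sweep right around that angle, where the pull should vanish.

arm_command(
  series=[0, 0, 0, -0.03, 0, 0, 0, -0.03],
)

```text
clock: 24.5
tool_pos: [0.6531, 0.0701, 0.2048]
eef_rot: [[-0.992, 0.123, -0.001], [0.123, 0.992, -0.001], [0.001, -0.001, -1.0]]
ft_force: [-0.4, -5.7, 1.1]
grip_width: 0.0363
gripper_force: 32.2
```

```bash
python3 q.py cw2
```

```text
83.0:0.710/0.692 82.9:0.542/0.526 F [-0.2 -4.9  2.6] T [ 0.29 -0.15  0.78] eff6 0.860
```

arm_command(
  series=[0, 0, 0, -0.03, 0, 0, 0, -0.03],
)

```text
clock: 24.75
tool_pos: [0.653, 0.0702, 0.2048]
eef_rot: [[-0.983, 0.182, -0.002], [0.182, 0.983, -0.0], [0.001, -0.001, -1.0]]
ft_force: [-1.2, -3.9, 4.7]
grip_width: 0.0371
gripper_force: 32.1
```

```bash
python3 q.py cw2
```

```text
79.5:0.612/0.599 79.4:0.525/0.509 F [-0.8 -4.9  4.7] T [ 0.24 -0.03  0.74] eff6 0.784
```

arm_command(
  series=[0, 0, 0, -0.03, 0, 0, 0, -0.03],
)

```text
clock: 25.0
tool_pos: [0.6529, 0.0703, 0.2049]
eef_rot: [[-0.971, 0.24, -0.002], [0.24, 0.971, -0.0], [0.002, -0.001, -1.0]]
ft_force: [-2.0, -5.7, 5.0]
grip_width: 0.0378
gripper_force: 33.1
```

```bash
python3 q.py cw2
```

```text
76.1:0.637/0.619 76.1:0.559/0.544 F [-2.8 -5.6  4.9] T [0.41 0.11 0.89] eff6 0.915
```

arm_command(
  series=[0, 0, 0, -0.03, 0, 0, 0, -0.03],
)

```text
clock: 25.25
tool_pos: [0.6526, 0.0704, 0.2051]
eef_rot: [[-0.955, 0.297, -0.002], [0.297, 0.955, -0.0], [0.002, -0.001, -1.0]]
ft_force: [-2.9, -4.1, 6.0]
grip_width: 0.038
gripper_force: 33.4
```

```bash
python3 q.py cw2
```

```text
72.7:0.555/0.543 72.6:0.466/0.451 F [-3.4 -5.8  7.9] T [0.47 0.29 0.83] eff6 0.899
```

arm_command(
  series=[0, 0, 0, -0.03, 0, 0, 0, -0.03],
)

```text
clock: 25.5
tool_pos: [0.6524, 0.0706, 0.2053]
eef_rot: [[-0.935, 0.354, -0.003], [0.354, 0.935, 0.0], [0.003, -0.001, -1.0]]
ft_force: [-3.8, -4.1, 6.8]
grip_width: 0.0389
gripper_force: 33.7
```

```bash
python3 q.py cw2
```

```text
69.3:0.546/0.535 69.2:0.444/0.436 F [-5.7 -4.7  7.5] T [0.47 0.46 0.82] eff6 0.867
```

arm_command(
  series=[0, 0, 0, -0.03, 0, 0, 0, -0.03],
)

```text
clock: 25.75
tool_pos: [0.6522, 0.0709, 0.2056]
eef_rot: [[-0.912, 0.409, -0.003], [0.409, 0.912, 0.0], [0.003, -0.001, -1.0]]
ft_force: [-9.3, -3.6, 11.8]
grip_width: 0.0395
gripper_force: 34.4
```

```bash
python3 q.py cw2; python3 -c "
from h import *
rimview('pics/r5.png')"
```

```text
65.8:0.427/0.425 65.8:0.438/0.434 F [-7.8 -4.1 10.2] T [0.57 0.74 0.89] eff6 0.854
```

arm_command(
  series=[0, 0, 0, 0.04, 0, 0, 0, 0.05, 0, 0, 0, 0.03, 0, 0, 0, 0.03],
)

```text
clock: 26.3
tool_pos: [0.6525, 0.0704, 0.2054]
eef_rot: [[-0.963, 0.268, -0.003], [0.268, 0.963, -0.001], [0.002, -0.001, -1.0]]
ft_force: [-3.8, -3.3, 5.9]
grip_width: 0.0379
gripper_force: 28.0
```

```bash
python3 q.py ccw2
```

```text
74.5:0.148/0.140 74.5:0.139/0.129 F [-3.  -3.1  7.6] T [-0.33  0.59  0.02] eff6 -0.010
```

arm_command(
  series=[0, 0, 0, 0.03, 0, 0, 0, 0.03],
)

```text
clock: 26.55
tool_pos: [0.6532, 0.0703, 0.2053]
eef_rot: [[-0.978, 0.21, -0.001], [0.21, 0.978, -0.001], [0.001, -0.001, -1.0]]
ft_force: [0.1, -3.0, 4.6]
grip_width: 0.0371
gripper_force: 28.3
```

```bash
python3 q.py ccw2
```

```text
77.9:0.130/0.115 78.0:0.174/0.160 F [ 0.2 -3.1  5.5] T [-0.41  0.09 -0.02] eff6 -0.064
```

arm_command(
  series=[0, 0, 0, 0.03, 0, 0, 0, 0.03],
)

```text
clock: 26.8
tool_pos: [0.6533, 0.0701, 0.2051]
eef_rot: [[-0.989, 0.15, -0.001], [0.15, 0.989, -0.001], [0.0, -0.001, -1.0]]
ft_force: [-1.4, -5.0, 6.3]
grip_width: 0.0363
gripper_force: 28.5
```

```bash
python3 q.py ccw2
```

```text
81.3:0.130/0.110 81.4:0.228/0.215 F [-0.9 -3.1  6. ] T [-0.51  0.06 -0.02] eff6 -0.042
```

arm_command(
  series=[0, 0, 0, 0.03, 0, 0, 0, 0.03],
)

```text
clock: 27.05
tool_pos: [0.653, 0.07, 0.2051]
eef_rot: [[-0.996, 0.091, -0.001], [0.091, 0.996, -0.001], [0.001, -0.001, -1.0]]
ft_force: [-3.7, -3.6, 5.9]
grip_width: 0.0357
gripper_force: 28.9
```

```bash
python3 q.py ccw2
```

```text
84.8:0.148/0.138 84.9:0.175/0.166 F [-2.6 -3.   6.8] T [-0.55  0.29 -0.09] eff6 -0.099
```

arm_command(
  series=[0, 0, 0, 0.03, 0, 0, 0, 0.03],
)

```text
clock: 27.3
tool_pos: [0.653, 0.0699, 0.2051]
eef_rot: [[-1.0, 0.031, -0.001], [0.031, 1.0, -0.001], [0.001, -0.001, -1.0]]
ft_force: [-3.2, -3.9, 9.0]
grip_width: 0.0357
gripper_force: 29.2
```

```bash
python3 q.py ccw2
```

```text
88.2:0.088/0.074 88.3:0.187/0.177 F [-2.7 -3.3  7.3] T [-0.64  0.39 -0.12] eff6 -0.130
```

arm_command(
  series=[0, 0, 0, 0.03, 0, 0, 0, 0.03],
)

```text
clock: 27.55
tool_pos: [0.6531, 0.0698, 0.205]
eef_rot: [[-1.0, -0.029, -0.001], [-0.029, 1.0, -0.002], [0.001, -0.001, -1.0]]
ft_force: [-4.2, -4.1, 7.6]
grip_width: 0.0345
gripper_force: 29.4
```

```bash
python3 q.py ccw2; python3 fit2.py
```

```text
91.7:0.163/0.151 91.8:0.270/0.255 F [-1.2 -4.2  6.2] T [-0.71  0.3  -0.07] eff6 -0.110
None [ 0.1624  0.1735  0.1292 -0.0246] A 0.132 phi 100.8 +- 3.7 -> target theta 79.2 rms 0.048
   cw1 0.298 mean th 2   ccw1 -0.040 mean th 2   cw2 0.169 mean th 84   ccw2 -0.182 mean th 81
0.15 [ 0.15    0.1808  0.1147 -0.018 ] A 0.116 phi 98.9 +- 4.2 -> target theta 81.1 rms 0.052
   cw1 0.283 mean th 2   ccw1 -0.079 mean th 2   cw2 0.185 mean th 84   ccw2 -0.186 mean th 81
0.16 [ 0.16    0.175   0.1264 -0.0234] A 0.129 phi 100.5 +- 3.8 -> target theta 79.5 rms 0.049
   cw1 0.295 mean th 2   ccw1 -0.048 mean th 2   cw2 0.172 mean th 84   ccw2 -0.183 mean th 81
0.17 [ 0.17    0.1692  0.138  -0.0285] A 0.141 phi 101.7 +- 3.4 -> target theta 78.3 rms 0.049
   cw1 0.306 mean th 2   ccw1 -0.017 mean th 2   cw2 0.159 mean th 84   ccw2 -0.179 mean th 81
0.18 [ 0.18    0.1634  0.1497 -0.0336] A 0.153 phi 102.6 +- 3.2 -> target theta 77.4 rms 0.054
   cw1 0.318 mean th 2   ccw1 0.014 mean th 2   cw2 0.146 mean th 84   ccw2 -0.176 mean th 81
```

View pics/r5.png

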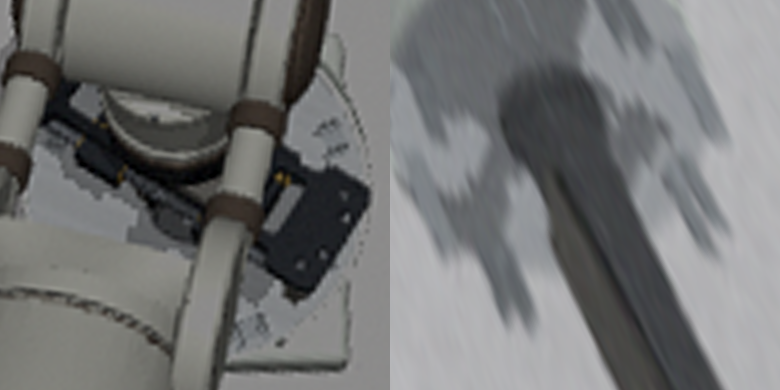

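The clip at (327,138) gives hub θ'≈−23° at yaw 66°, which agrees with my lag model. The estimate is now about 78°. I'll make one more pass with the side force trimmed, ending near the target.

arm_command(
  series=[-0.0005, -0.0007, 0, 0.03, 0, 0, 0, 0.03],
)

```text
clock: 27.8
tool_pos: [0.6533, 0.0698, 0.2046]
eef_rot: [[-0.996, -0.09, 0.001], [-0.09, 0.996, -0.0], [-0.001, -0.0, -1.0]]
ft_force: [2.2, -1.8, 0.8]
grip_width: 0.034
gripper_force: 29.7
```

```bash
python3 q.py ccw2
```

```text
95.1:0.027/0.017 95.2:0.147/0.139 F [ 2.7 -1.   2.4] T [-0.32 -0.56 -0.06] eff6 -0.068
```

arm_command(
  series=[0, 0, 0, 0.03, 0, 0, 0, 0.03],
)

```text
clock: 28.05
tool_pos: [0.6533, 0.0698, 0.2046]
eef_rot: [[-0.989, -0.15, 0.0], [-0.15, 0.989, -0.0], [-0.0, -0.0, -1.0]]
ft_force: [2.7, 0.1, 2.5]
grip_width: 0.0337
gripper_force: 30.0
```

```bash
python3 q.py ccw2
```

```text
98.6:-0.059/-0.064 98.7:0.083/0.076 F [ 3.4 -0.4  2. ] T [-0.55 -0.63 -0.27] eff6 -0.324
```

arm_command(
  series=[0, 0, 0, 0.03, 0, 0, 0, 0.03],
)

```text
clock: 28.3
tool_pos: [0.6533, 0.0698, 0.2045]
eef_rot: [[-0.978, -0.208, 0.001], [-0.208, 0.978, -0.0], [-0.001, -0.001, -1.0]]
ft_force: [1.8, 0.9, 1.9]
grip_width: 0.0341
gripper_force: 30.4
```

```bash
python3 q.py ccw2
```

```text
102.0:-0.182/-0.185 102.1:-0.042/-0.047 F [ 1.6 -0.5  2.1] T [-0.92 -0.71 -0.63] eff6 -0.706
```

arm_command(
  series=[0, 0, 0, 0.03, 0, 0, 0, 0.03],
)

```text
clock: 28.55
tool_pos: [0.6529, 0.0697, 0.2047]
eef_rot: [[-0.964, -0.266, -0.0], [-0.266, 0.964, -0.001], [0.001, -0.001, -1.0]]
ft_force: [0.5, 0.0, 5.3]
grip_width: 0.0349
gripper_force: 31.0
```

```bash
python3 q.py ccw2
```

```text
105.4:-0.173/-0.178 105.5:-0.109/-0.114 F [ 1.1 -0.6  4. ] T [-1.1  -0.43 -0.79] eff6 -0.813
```

arm_command(
  series=[0, 0, 0, 0.03, 0, 0, 0, 0.03],
)

```text
clock: 28.8
tool_pos: [0.6528, 0.0696, 0.2048]
eef_rot: [[-0.946, -0.323, -0.001], [-0.323, 0.946, -0.001], [0.001, -0.001, -1.0]]
ft_force: [-0.4, -0.1, 5.7]
grip_width: 0.0352
gripper_force: 31.5
```

```bash
python3 q.py ccw2
```

```text
108.8:-0.214/-0.217 108.9:-0.082/-0.086 F [-0.6 -1.1  4.9] T [-1.13 -0.23 -0.76] eff6 -0.827
```

arm_command(
  series=[0, 0, 0, 0.04, 0, 0, 0, 0.04, 0, 0, 0, 0.04, 0, 0, 0, -0.04, 0, 0, 0, -0.05, 0, 0, 0, -0.05, 0, 0, 0, -0.03, 0, 0, 0, -0.03],
)

```text
clock: 29.65
tool_pos: [0.6536, 0.0699, 0.2047]
eef_rot: [[-0.969, -0.245, 0.001], [-0.245, 0.969, 0.0], [-0.002, 0.0, -1.0]]
ft_force: [4.0, -0.9, 1.7]
grip_width: 0.0345
gripper_force: 29.4
```

```bash
python3 q.py cw2
```

```text
104.2:0.348/0.337 104.1:0.234/0.224 F [ 3.7 -0.9  1.5] T [-0.17 -0.82  0.1 ] eff6 0.120
```

arm_command(
  series=[0, 0, 0, -0.03, 0, 0, 0, -0.03],
)

```text
clock: 29.9
tool_pos: [0.6537, 0.0699, 0.2045]
eef_rot: [[-0.982, -0.187, 0.002], [-0.187, 0.982, 0.0], [-0.002, 0.0, -1.0]]
ft_force: [4.8, -1.8, -0.3]
grip_width: 0.034
gripper_force: 29.8
```

```bash
python3 q.py cw2
```

```text
100.8:0.375/0.361 100.7:0.233/0.221 F [ 5.1 -1.5 -0.3] T [-0.14 -0.99  0.1 ] eff6 0.160
```

arm_command(
  series=[0, 0, 0, -0.03, 0, 0, 0, -0.03],
)

```text
clock: 30.15
tool_pos: [0.6535, 0.0699, 0.2045]
eef_rot: [[-0.992, -0.129, 0.001], [-0.129, 0.992, 0.001], [-0.001, 0.0, -1.0]]
ft_force: [3.4, -3.1, 2.7]
grip_width: 0.0337
gripper_force: 30.1
```

```bash
python3 q.py cw2
```

```text
97.4:0.444/0.426 97.3:0.439/0.421 F [ 4.4 -3.6  1.5] T [ 0.27 -0.76  0.6 ] eff6 0.627
```

arm_command(
  series=[0, 0, 0, -0.03, 0, 0, 0, -0.03],
)

```text
clock: 30.4
tool_pos: [0.6535, 0.0699, 0.2045]
eef_rot: [[-0.998, -0.07, 0.001], [-0.07, 0.998, 0.001], [-0.001, 0.001, -1.0]]
ft_force: [3.4, -2.2, 3.5]
grip_width: 0.0348
gripper_force: 30.6
```

```bash
python3 q.py cw2
```

```text
94.0:0.505/0.490 93.9:0.371/0.353 F [ 5.  -3.1  1.9] T [ 0.57 -0.65  0.7 ] eff6 0.810
```

arm_command(
  series=[0, 0, 0, -0.03, 0, 0, 0, -0.03],
)

```text
clock: 30.65
tool_pos: [0.6531, 0.0699, 0.2047]
eef_rot: [[-1.0, -0.008, 0.0], [-0.008, 1.0, 0.001], [-0.0, 0.001, -1.0]]
ft_force: [2.0, -2.2, 4.9]
grip_width: 0.0345
gripper_force: 31.2
```

```bash
python3 q.py cw2
```

```text
90.5:0.542/0.528 90.4:0.371/0.355 F [ 3.1 -3.5  3.2] T [ 0.64 -0.51  0.75] eff6 0.768
```

arm_command(
  series=[0, 0, 0, -0.03, 0, 0, 0, -0.03],
)

```text
clock: 30.9
tool_pos: [0.653, 0.0699, 0.2047]
eef_rot: [[-0.999, 0.053, -0.0], [0.053, 0.999, 0.0], [0.0, 0.0, -1.0]]
ft_force: [2.2, -3.8, 2.0]
grip_width: 0.0355
gripper_force: 31.5
```

```bash
python3 q.py cw2; python3 fit2.py; python3 fit.py | head -1; python3 - <<'E'
exec(open('fit2.py').read().split("for hp in")[0])
# pairs: s estimates by block, h=.16
M=raw+.16*g
for k,(r,m,t,dd) in enumerate(zip(R,M,th,d)): print(r["tag"],"%.0f:%.3f"%(np.degrees(t),m+dd*.172),end="; ")
E
```

```text
87.0:0.395/0.379 86.9:0.349/0.337 F [ 1.7 -2.3  4.8] T [ 0.76 -0.4   0.8 ] eff6 0.805
None [ 0.1613  0.1745  0.1269 -0.0161] A 0.128 phi 97.2 +- 3.4 -> target theta 82.8 rms 0.055
   cw1 0.296 mean th 2   ccw1 -0.044 mean th 2   cw2 0.173 mean th 86   ccw2 -0.180 mean th 83
0.15 [ 0.15    0.1811  0.1138 -0.0092] A 0.114 phi 94.6 +- 3.7 -> target theta 85.4 rms 0.057
   cw1 0.283 mean th 2   ccw1 -0.079 mean th 2   cw2 0.187 mean th 86   ccw2 -0.182 mean th 83
0.16 [ 0.16    0.1752  0.1254 -0.0154] A 0.126 phi 97.0 +- 3.3 -> target theta 83.0 rms 0.055
   cw1 0.295 mean th 2   ccw1 -0.048 mean th 2   cw2 0.174 mean th 86   ccw2 -0.180 mean th 83
0.17 [ 0.17    0.1693  0.1371 -0.0213] A 0.139 phi 98.8 +- 3.0 -> target theta 81.2 rms 0.056
   cw1 0.306 mean th 2   ccw1 -0.017 mean th 2   cw2 0.161 mean th 86   ccw2 -0.178 mean th 83
0.18 [ 0.18    0.1635  0.1487 -0.0271] A 0.151 phi 100.3 +- 2.7 -> target theta 79.7 rms 0.060
   cw1 0.318 mean th 2   ccw1 0.014 mean th 2   cw2 0.148 mean th 86   ccw2 -0.175 mean th 83
h [ 0.1742781  -0.05867583] 0.003224633549365914 resid 0.12461446299292293
cw1 13:0.174; cw1 10:0.086; cw1 7:0.156; cw1 5:0.086; cw1 2:0.134; cw1 -1:0.097; cw1 -4:0.064; cw1 -6:0.105; cw1 -12:0.202; ccw1 -8:0.163; ccw1 -5:0.169; ccw1 -2:0.132; ccw1 1:0.156; ccw1 3:0.143; ccw1 6:0.032; ccw1 9:0.077; ccw1 12:0.121; ccw2 75:-0.000; ccw2 78:0.108; ccw2 80:-0.016; ccw2 83:-0.018; ccw2 86:-0.020; ccw2 89:-0.111; ccw2 91:-0.048; ccw2 94:-0.084; cw2 102:-0.116; cw2 99:-0.019; cw2 96:-0.072; cw2 94:-0.029; cw2 91:-0.035; cw2 88:-0.043; cw2 85:-0.004; cw2 82:-0.045; cw2 80:0.053; cw2 77:0.117; cw2 74:-0.001; cw2 72:0.067; cw2 69:0.063; cw2 67:0.062; ccw2 69:0.079; ccw2 72:0.031; ccw2 74:-0.112; ccw2 77:0.052; ccw2 80:-0.041; ccw2 83:0.033; ccw2 85:0.005; ccw2 88:0.068; ccw2 91:0.020; ccw2 94:-0.028; ccw2 96:-0.065; cw2 97:0.030; cw2 94:-0.024; cw2 91:-0.051; cw2 88:0.089; cw2 86:0.139; cw2 83:-0.136;
```

The pull changes sign near θ≈81°: it is positive below 80 and negative above 85, and friction and amplitude match the stated values. I'll finish there (yaw ≈ 84.7) and hold still, checking by the clip, which should be at −53°.

arm_command(
  series=[0, 0, 0, -0.02, 0, 0, 0, -0.02, 0, 0, 0, 0, 0, 0, 0, 0, 0, 0, 0, 0, 0, 0, 0, 0, 0, 0, 0, 0],
)

```text
clock: 31.65
tool_pos: [0.6527, 0.07, 0.2049]
eef_rot: [[-0.996, 0.091, -0.001], [0.091, 0.996, 0.0], [0.001, 0.0, -1.0]]
ft_force: [-0.5, -3.6, 5.8]
grip_width: 0.0357
gripper_force: 31.7
```

```bash
python3 -c "
from h import *
rep(3,'hold');rimview('pics/r6.png')"
```

```text
hold clk 31.8 yaw 84.8 tcp [0.6527 0.07   0.2049] w 0.036 F [-0.48 -2.82  5.78] T [ 0.845 -0.085  0.815] axis 0.2835 +- 0.0128 raw 0.2940 [0.24, 0.3, 0.28, 0.31]
```

View pics/r6.png

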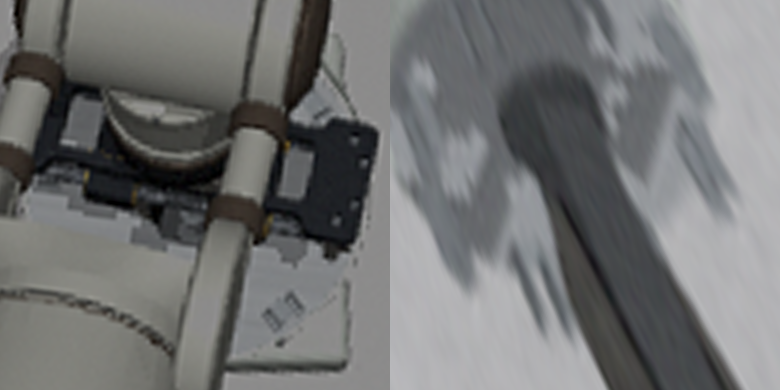

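The clip is at (282,313), which is −53.6°, so the drum stands at θ≈81° with the hub gripped and held still. I'll hand it in.

```bash
python3 -c "
from plant import robot
print(robot.hand_in())"
```

```text
the job is handed in; nothing more can be done
None
```

I turned the drum past a quarter turn, by about 100°, and felt the heavy side's pull cross zero near 81°; I handed in with the drum held still there, heavy side lowest to within about 5° by my estimate and hub still gripped, at about 32 s of the 64 s (no verdict was returned).

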